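# Switch on the wardrobe dehumidifier under its guard

### The arm

A 6-joint arm with a two-finger parallel gripper is mounted at the origin on the work surface. World frame = base frame: x ahead of the robot, y to its left, z up, the work surface at z = 0. Lengths are in mm, angles in rad, forces in N, time in s.
With the tool pointing down it reaches from about 275 to 875 mm from the base axis. Payload 12.5 kg.
Tool frame: the origin (TCP) lies at the centre of the arm's flange, where the gripper is bolted on; the fingertips stand 173 mm ahead of it and the grasp point (between the pads) lies 155 mm ahead of it; z points along the fingers, y is the line along which they close (so a half turn about z gives the same grasp; the last joint's range is limited). The gripper opens to 85 mm and grips with 20 to 120 N. Pads are 22 mm wide; open, the fingers measure 114 mm over their backs; the gripper's body (76 mm by 85 mm) begins 54 mm behind the grasp point. The pads swing forward as they close: fully open they stand 13 mm farther back than shut.
Start: joints at [-1.429, 0.351, 1.652, -0, 1.139, -0.085], TCP at [123.694, -535.897, 404.69] pointing down, gripper open.
Joint ranges: [-2.75, 2.75], [-0.79, 2.1], [0.01, 2.65], [-1.57, 4.71], [0.07, 3.14], [-2.87, 2.87]. Speed limits (rad/s): [2.22, 2.22, 2.79, 3.14, 3.14, 3.14].

### API

Orientations are given as a unit quaternion [x, y, z, w].
In Python, from bench import sense, viewer, manip gives the robot as it stands. The module is installed in compiled form; this text tells all that it offers.
- The arm moves only by the tool step_arm, never from a script. Its argument "steps" is a list of rows, each a list of 7 numbers: the gripper command: -1 is shut, 1 is fully open, values between are in proportion, then the shift along the tool's x, y, z in cm, then the turn, a rotation vector about the tool's x, y, z in degrees. In form: [[jaw, tx, ty, tz, rx, ry, rz], ...]. A call has exactly 8 rows; each row is the pose to reach, as a shift and turn from the pose commanded when the call began, along the tool's axes at that moment; what a row does not reach only later rows make up. A row lasts 1/12 s, in which the tool goes at most 41.7 mm and 7.16 degrees, less where a joint would pass 70% of its speed; a pose out of reach is approached as far as the arm can. A call with a gripper value outside its range is refused whole. The fingers move at their own pace and stop on an object; "newtons" is the grip in N (left out, the last holds). Time passes only in rows, so rows that repeat a pose let the fingers close, or fill a call up. It gives the time, the measured TCP pose, the force, the opening and the grip force at its end, in the units of the state.
- sense(): the state, without advancing time (a new reading comes with each control period).
- viewer.read_camera(name): name is "scene" or "top" or "wrist"; returns a dict with "pixels" (400x640x3 uint8, red, green, blue), "z_map" (400x640 float32, mm along the optical axis (not along the pixel's ray), 0 where there is no reading), "fx", "fy", "cx", "cy" (pixels), "distortion" ([k1, k2, p1, p2, k3] as OpenCV has them; the pictures are not rectified), "cam_to_world" (4x4, takes a point from camera to world coordinates). Camera axes: x right, y down, z forward; pixel columns grow to the right and rows downward; lengths in mm; the calibration is good to about 2 mm. A picture is of the moment at which its call begins.
- manip.job_done(): hands the job in; it is judged then, once.
The state is a dict: "time": time; "q": joint angles; "qvel": joint speeds; "tau": joint torques, N m; "tool_pos": TCP position; "tool_rot": TCP orientation; "ft_force": force on the tool from outside, world axes, zero at the start; "ft_torque": the same for the moment, N m; "gripper_width": opening from 0.0 (shut) to 1.0 (fully open); "gripper_force": force on a finger pad.
Only numpy, scipy, OpenCV 4.12 (cv2) and the standard library are available. Lean on these libraries where they do the work, as an engineer would, in place of code of your own. Each camera call takes 0.05 s, during which the arm holds its last target. There are 200 camera calls.

### The job

Switch on the white dehumidifier in the wardrobe: with the fingertips lift the hinged clear guard by its red front lip, push the small steel toggle beneath it all the way over from the red dot to the green dot while the guard is still up, then draw back and let the guard drop fully shut. Work gently with the fingertips, without squeezing the switch or lifting or shoving the dehumidifier, and leave the perfume bottle, ring cone, travel mirror and shoe stretcher where they are.

Things in the scene. Friction and masses are not known exactly. Their poses are not given: they have to be found in the camera images.
- dryer: White plastic dehumidifier, a loose box 150 (x) x 130 (y) x 95 mm high, 2 to 3.5 kg on rubber feet, not fastened down. Origin: centre of its underside, z up; its front (side with the red lip) faces its own -x, roughly towards the robot. All offsets here are in this frame. The guarded switch is on the front half of its flat top (z = 95 mm), on the centre line y = 0: red dot x = -68, green dot x = -36 mm.
- guard (a joint): Angle of the clear plastic guard hood, rad: 0 shut, grows as its front rises, stop at 1.3. It weighs 40 g on a nearly free hinge and falls shut from any angle unless held up. The hood is a box without a bottom, 52 mm wide (y), from x = -31 to -75 mm and z = 97 to 140 mm when shut; walls 3 mm.
- hinge (a point): Middle of the guard's hinge axis, behind the toggle: x = -28, y = 0, z = 101 mm in the dehumidifier's frame; the axis runs along its y, so the guard's front swings up and away from the robot.
- lip (a point): Middle of the lower front edge of the guard's red lip; shut: x = -91, y = 0, z = 97 mm. The lip, 4 mm thick and 46 mm wide (y), overhangs the front face (x = -75 mm) by 16 mm with free space below. A fingertip tilted 45 to 50 degrees from vertical, coming from the front, can lift it from below; the lip then rides on that finger's upper side as the finger goes in over the top to the toggle.
- toggle (a joint): Angle of the steel toggle, rad: 0 off (leans 0.36 rad to -x, over the red dot), 0.72 on at its far stop (leans 0.36 rad to +x, over the green dot). Starts near 0. Turns about an axis along y at x = -53, z = 95 mm. Stays where it is left; needs 1 to 2 N near its end, pushed towards +x. It never touches the guard.
- toggle_tip (a point): Top end of the toggle, on its axis, 30 mm from the pivot; the end is a steel cylinder 9 mm in diameter. Off: about x = -64, y = 0, z = 123 mm in the dehumidifier's frame.
- perfume: Bystander: frosted square perfume bottle 50 x 50 x 75 mm with a brass screw cap, 109 mm high in all, standing beside the dehumidifier or near it. Origin: centre of underside, z up.
- ring_cone: Bystander: white ceramic ring cone, foot 68 mm across, 87 mm high. Origin: centre of underside, z up.
- mirror: Bystander: folded aluminium travel mirror lying flat, 75 x 75 x 13 mm. Origin: centre of underside, z up.
- stretcher: Bystander: green hard shoe stretcher lying on the right of the dehumidifier, 210 (x) x 75 (y) x 40 mm high. Origin: centre of underside, z up.
There are look-alikes about, which are no part of the job. Of the things like the dryer, leave any that is orange, turquoise or yellow; of the rest the smaller one is meant.

How it is judged (in metres and radians):
On the way, in this order (a step that is already met when the one before it is completed fails the run):
1. the guard is raised (over 0.3 rad) with the toggle still off (value of joint guard above 0.3 rad and value of joint toggle below 0.25 rad), for 0.1 s.
2. the toggle is pushed over to on (over 0.6 rad) while the guard is up (over 0.25 rad) (value of joint toggle above 0.6 rad and value of joint guard above 0.25 rad), for 0.1 s.
3. the guard has dropped shut (under 0.05 rad) with the toggle on (value of joint guard below 0.05 rad and value of joint toggle above 0.6 rad), for 0.2 s.
At the end, for the whole second after the job is handed in: The guard is shut (under 0.05 rad), the toggle is on (over 0.6 of its 0.72 rad), the dehumidifier stands flat, at rest and within 20 mm of where it began, and each bystander stands upright within 15 mm of where it began (all of step 3 and distance of dryer from where it was at the start of the episode below 0.02 m and angle between dryer's own z axis and vertical below 0.05 rad and linear speed of dryer below 0.02 m/s and distance of each of perfume, ring_cone, mirror, stretcher from where it was at the start of the episode below 0.015 m and angle between each of perfume, ring_cone, mirror, stretcher's own z axis and vertical below 0.1 rad); the robot touches nothing.
It fails at once if the fingers press on or squeeze the dehumidifier, its guard or its toggle with over 35 N (contact force between the fingers and dryer above 35 N).
It fails at once if the dehumidifier is lifted, tipped or shoved (moved over 20 mm or tilted over 0.1 rad) (distance of dryer from where it was at the start of the episode above 0.02 m or angle between dryer's own z axis and vertical above 0.1 rad).
It fails at once if a bystander is carried, knocked over or moved over 15 mm (distance of any of perfume, ring_cone, mirror, stretcher from where it was at the start of the episode above 0.015 m or angle between any of perfume, ring_cone, mirror, stretcher's own z axis and vertical above 0.3 rad).
It also fails if it takes over 35 s, if anything falls off the work surface, if the arm or the gripper's body presses on something with over 40 N, if the wrist force passes 120 N, or if a joint passes its speed limit or range.

## Working session

There is one attempt and no reset: what is moved stays moved. The work goes in short steps, Python scripts to look and compute and a tool call to move; the robot and the scene stay as the last step left them, time stands still between calls to the robot, and variables do not carry over. Pictures are saved under pics/ and viewed, at most 10 in all, crops included, and the job is handed in when it is done.

Besides the shell and the picture viewer there is one more tool, called after "Call:" as name(argument=value, ...), one argument or row to a line, values as JSON. step_arm: Moves the arm, as the interface text tells. Its arguments: {"type":"object","properties":{"steps":{"type":"array"},"newtons":{"type":"number"}},"required":["steps"]}

```bash
mkdir -p pics
python3 - <<'E'
from bench import sense, viewer
import cv2, numpy as np
for n in ("scene","top"):
    r=viewer.read_camera(n); cv2.imwrite(f"pics/{n}0.png",r["pixels"][...,::-1]); np.savez(f"{n}0.npz",**r)
s=sense(); print(s["tool_pos"],s["tool_rot"],s["time"],s["ft_force"])
E
```

```text
[ 123.70931465 -535.79165775  404.21693301] [ 9.93573843e-01  1.13184606e-01 -1.59962780e-05 -5.13363791e-04] 0.1 [ 0.14498339 -0.64478496 -0.20839804]
```

View pics/scene0.png

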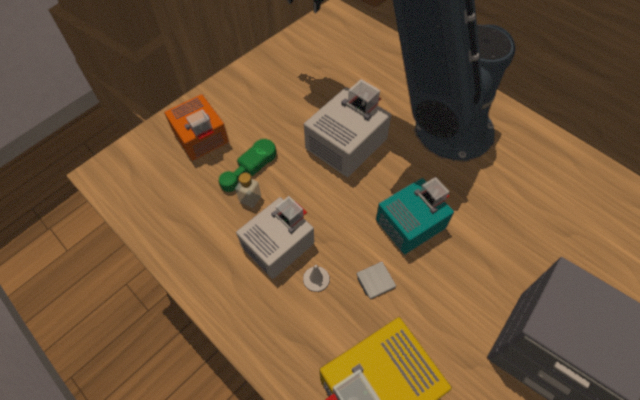

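View pics/top0.png

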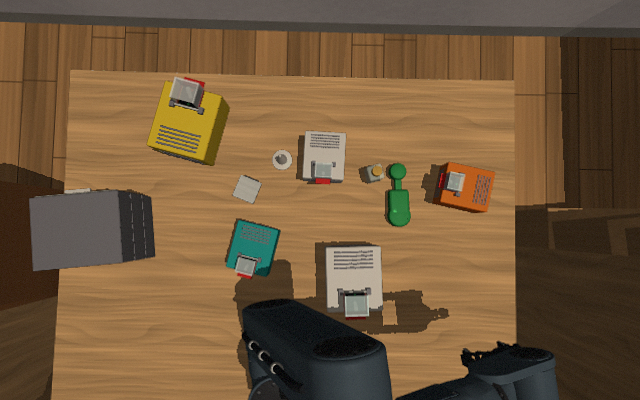

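Candidates: the far white one at scene (276,237) / top (324,157); the near white one at scene (347,130) / top (354,278), which is larger; orange at top (467,187); turquoise at (252,247); yellow at (187,125). The far white one is the smaller white, with the stretcher and perfume on its right. I'll measure it and check it in a crop.

```bash
cat > h.py <<'E'
import numpy as np, cv2
def cloud(r):
    K=np.array([[r["fx"],0,r["cx"]],[0,r["fy"],r["cy"]],[0,0,1.]],float)
    v,u=np.mgrid[0:400,0:640]
    n=cv2.undistortPoints(np.stack([u,v],-1).reshape(-1,1,2).astype(float),K,np.array(r["distortion"],float)).reshape(400,640,2)
    z=r["z_map"].astype(float)
    p=np.stack([n[...,0]*z,n[...,1]*z,z],-1)@r["cam_to_world"][:3,:3].T+r["cam_to_world"][:3,3]
    p[z==0]=np.nan
    return p
E
python3 - <<'E'
from h import *
r=np.load("top0.npz"); P=cloud(r); im=r["pixels"]
print("cam",r["cam_to_world"][:3,3].round())
for n,(u,v) in dict(table=(300,230),big=(354,265),small=(324,150),lip=(323,181),mirror=(247,189),cone=(282,160),perf=(376,172),str=(397,190)).items(): print(n,P[v,u].round(1))
for n,(a,b,c,d) in dict(small=(125,190,295,355),big=(238,315,315,395)).items():
    Q=P[a:b,c:d].reshape(-1,3); m=(abs(Q[:,2]-np.nanmedian(P[150,310:340,2] if n=="small" else P[265,340:370,2]))<8)
    print(n,cv2.minAreaRect(Q[m][:,:2].astype(np.float32)),np.median(Q[m],0).round(1),m.sum())
Q=P[125:195,290:360].reshape(-1,3);I=im[125:195,290:360].reshape(-1,3).astype(int)
m=(I[:,0]>130)&(I[:,1]<70); print("lip red",m.sum(),Q[m].mean(0),Q[m].min(0),Q[m].max(0), cv2.minAreaRect(Q[m][:,:2].astype(np.float32)))
c=np.hstack([cv2.resize(im[115:205,270:420],None,fx=5,fy=5,interpolation=2)])
cv2.imwrite("pics/crop1.png",c[...,::-1])
s=np.load("scene0.npz"); S=cloud(s)
for n,(u,v) in dict(small=(262,243),lip=(303,210),table=(330,230)).items(): print("scene",n,S[v,u].round(1))
E
```

```text
cam [ 434.  -83. 1346.]
table [425.7 -34.    0.8]
big [ 325.2 -203.2  125.8]
small [ 677.8 -106.4   92.9]
lip [ 579.  -105.1  104.2]
mirror [557.1 143.7  14.3]
cone [651.6  28.4  42.4]
perf [ 610.6 -268.5  105. ]
str [ 562.2 -346.5   43.3]
small ((655.86767578125, -106.37294006347656), (129.93255615234375, 165.91912841796875), 88.15169525146484) [ 672.1 -107.    94. ] 1702
big ((283.7359924316406, -203.8172149658203), (197.56935119628906, 168.90618896484375), 2.8994696140289307) [ 297.6 -200.4  122.6] 3148
lip red 69 [ 580.13578854 -103.79459109  100.5014984 ] [ 572.6181311  -124.02705351   96.47362417] [588.07006227 -83.30228474 106.5595447 ] ((579.7625122070312, -103.60274505615234), (41.37363815307617, 15.02324104309082), 87.16260528564453)
scene small [ 709.4 -100.4   96.4]
scene lip [576.2 -91.  102.1]
scene table [532.5 -36.8   3.9]
```

View pics/crop1.png

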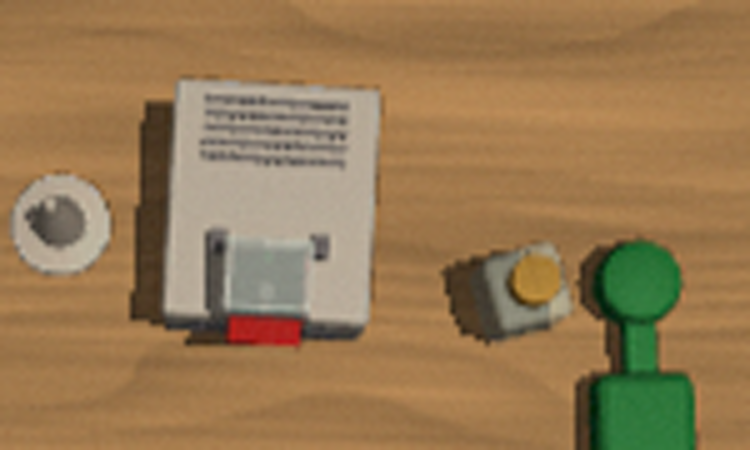

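The crop shows a white box with a clear guard and a red lip at crop (265,330), with the perfume at crop (525,290) and the ring cone at crop (60,222). The measured width of 130 mm and top at about 94 mm match the given size, while the near white one is about 169 mm wide and 125 high. So the far one is the target. Next I refine its pose and work out the moves.

```bash
cat >> h.py <<'E'
from scipy.spatial.transform import Rotation as R
def plan(O,yaw,cx,cz,t,th=11.,L=173.,cy=0.,pose=None):
    """rows' shift(cm)/turn(deg) so the finger's upper tip corner is at dryer-frame (cx,cy,cz), tilt t deg"""
    from bench import sense
    s=sense(); p0,R0=(np.array(s["tool_pos"]),R.from_quat(s["tool_rot"])) if pose is None else pose
    t=np.radians(t); Rd=R.from_euler("z",yaw,degrees=True)
    x=np.array([np.cos(t),0,np.sin(t)]); z=np.array([np.sin(t),0,-np.cos(t)]); y=np.cross(z,x)
    Rt=Rd*R.from_matrix(np.stack([x,y,z],1))
    tcp=Rd.apply(np.array([cx,cy,cz])-th*x-L*z)+np.array([O[0],O[1],0])
    return (R0.inv().apply(tcp-p0)/10).round(2),np.degrees((R0.inv()*Rt).as_rotvec()).round(2),tcp.round(1),(tcp,Rt)
E
python3 - <<'E'
from h import *
for n,roi in (("top",(120,195,290,360)),("scene",(190,285,230,325))):
    r=np.load(n+"0.npz"); P=cloud(r); a,b,c,d=roi
    Q=P[a:b,c:d].reshape(-1,3); I=r["pixels"][a:b,c:d].reshape(-1,3).astype(int)
    red=(I[:,0]>110)&(I[:,1]<60)
    m=(abs(Q[:,2]-95)<6)&~red&(Q[:,0]>588)
    print(n,cv2.minAreaRect(Q[m][:,:2].astype(np.float32)),"rangex",np.percentile(Q[m][:,0],[1,99]).round(1))
    B=Q[m]; e=[]
    for lo in range(640,735,8):
        k=B[(B[:,0]>=lo)&(B[:,0]<lo+8)]
        if len(k)>5: e.append((lo+4,k[:,1].min(),k[:,1].max()))
    e=np.array(e); f=[np.polyfit(e[:,0],e[:,i],1) for i in(1,2)]
    print(" sides yaw deg",[np.degrees(np.arctan(g[0])).round(2) for g in f],"y at 660",[np.polyval(g,660).round(1) for g in f])
    print(" lip",red.sum(),np.median(Q[red],0).round(1),np.percentile(Q[red],[2,98],axis=0).round(1).tolist())
O=(664,-106.4)
print(plan(O,-2,-200,250,0)[:3]); print(plan(O,-2,-140,130,47)[:3])
E
```

```text
top ((663.8955688476562, -106.51842498779297), (129.70556640625, 149.06040954589844), 88.15169525146484) rangex [591.7 736.1]
 sides yaw deg [np.float64(-1.79), np.float64(-2.41)] y at 660 [np.float64(-169.6), np.float64(-42.6)]
 lip 78 [ 579.9 -102.2  100.2] [[572.8, -123.8, 95.7], [588.5, -83.4, 105.8]]
scene ((663.2841796875, -107.07070922851562), (133.13568115234375, 150.20127868652344), 88.1016616821289) rangex [592.6 737.3]
 sides yaw deg [np.float64(-2.53), np.float64(-2.24)] y at 660 [np.float64(-170.6), np.float64(-40.9)]
 lip 11 [578.5 -85.7 102.1] [[574.4, -90.6, 98.7], [582.1, -81.6, 105.1]]
(array([ 41.92, -35.15,  -1.84]), array([-0.06,  0.  , 15.  ]), array([453.1, -99. , 423. ]))
(array([ 35.83, -36.76,  16.47]), array([-6.21, 46.73, 14.12]), array([390.1, -96.8, 239.9]))
```

Call:
step_arm(
  steps=[
    [-1,1,-1,-3,0,0,0],
    [-1,4,-3.5,-4,0,0,2],
    [-1,7,-6,-4,0,0,4],
    [-1,10,-8.5,-4,0,0,6],
    [-1,12.5,-10.5,-4,0,0,8],
    [-1,15,-12.5,-4,0,0,10],
    [-1,17.5,-14.5,-4,0,0,12],
    [-1,20,-16.5,-4,0,0,15],
  ],
  newtons=20,
)

```text
time: 0.77
tool_pos: [282.1, -328.7, 444.6]
tool_rot: [1.0, -0.018, -0.0, -0.0]
ft_force: [0.8, -0.5, -0.2]
gripper_width: -0.002
gripper_force: 0.0
```

Run:
```python
from h import *
O=(663.7,-106.6)
print(plan(O,-2,-230,250,0)[:3]); print(plan(O,-2,-140,150,47)[:3])
from bench import sense; s=sense(); print(s["time"],np.round(s["q"],2),s["tool_pos"])
```

```text
(array([ 13.22, -23.55,   2.16]), array([-0.01,  0.01, -0.1 ]), array([422.8, -98.2, 423. ]))
(array([  9.92, -23.54,  18.47]), array([ 3.000e-02,  4.701e+01, -1.000e-01]), array([389.8, -97. , 259.9]))
0.7667 [-0.97  0.09  1.88  0.    1.17  0.64] [ 282.07622487 -328.69170877  444.57976803]
```

Call:
step_arm(
  steps=[
    [-1,1,-3,0,0,3,0],
    [-1,3,-6,0,0,8,0],
    [-1,5,-9.5,0,0,14,0],
    [-1,6.5,-13,0,0,20,0],
    [-1,8,-16,0,0,27,0],
    [-1,9,-19,0,0,34,0],
    [-1,10,-22,2,0,41,0],
    [-1,10,-23.5,4,0,47,0],
  ],
)

```text
time: 1.43
tool_pos: [390.1, -102.2, 412.9]
tool_rot: [0.924, -0.013, 0.381, 0.003]
ft_force: [-0.4, 0.1, -0.3]
gripper_width: -0.0
gripper_force: 0.0
```

Run:
```python
from h import *
O=(663.7,-106.6)
print(plan(O,-2,-140,150,47)[:3]); print(plan(O,-2,-110,88,47)[:3])
from bench import sense; s=sense(); print(s["time"],np.round(s["q"],2),s["tool_pos"],s["ft_force"])
```

```text
(array([-10.81,  -0.45,  10.82]), array([-0.48,  2.18,  0.13]), array([389.8, -97. , 259.9]))
(array([-13.05,  -0.4 ,  17.34]), array([-0.48,  2.18,  0.13]), array([419.8, -98.1, 197.9]))
1.4333 [-0.44 -0.02  2.16  0.84  0.39  0.48] [ 390.09727948 -102.19920539  412.89345399] [-0.38091073  0.13408243 -0.32554211]
```

Call:
step_arm(
  steps=[
    [-1,-1,-0.4,1,-0.5,2.2,0],
    [-1,-2.5,-0.4,2.5,-0.5,2.2,0],
    [-1,-4,-0.4,4,-0.5,2.2,0],
    [-1,-5.5,-0.4,5.5,-0.5,2.2,0],
    [-1,-7,-0.4,7,-0.5,2.2,0],
    [-1,-8.5,-0.4,8.5,-0.5,2.2,0],
    [-1,-10,-0.4,10,-0.5,2.2,0],
    [-1,-10.8,-0.4,10.8,-0.5,2.2,0],
  ],
)

```text
time: 2.1
tool_pos: [389.6, -100.0, 265.7]
tool_rot: [0.917, -0.015, 0.398, 0.006]
ft_force: [0.4, 0.5, 1.0]
gripper_width: 0.001
gripper_force: 0.0
```

Run:
```python
from h import *
O=(663.7,-106.6)
print(plan(O,-2,-140,150,47)[:3]); print(plan(O,-2,-110,88,47)[:3])
from bench import sense,viewer; s=sense(); print(s["time"],np.round(s["q"],2),s["tool_pos"],s["ft_force"])
for n in("wrist","scene"):
    r=viewer.read_camera(n); np.savez(n+"1.npz",**r)
    cv2.imwrite(f"pics/{n}1.png",r["pixels"][...,::-1])
```

```text
(array([-0.41, -0.3 ,  0.41]), array([-0.15,  0.14,  0.12]), array([389.8, -97. , 259.9]))
(array([-2.89, -0.29,  6.83]), array([-0.15,  0.14,  0.12]), array([419.8, -98.1, 197.9]))
2.1 [-0.43  0.3   2.3   2.23  0.37 -0.98] [ 389.62625694 -100.01372147  265.73758325] [0.42272055 0.48962042 0.97106237]
```

View pics/wrist1.png

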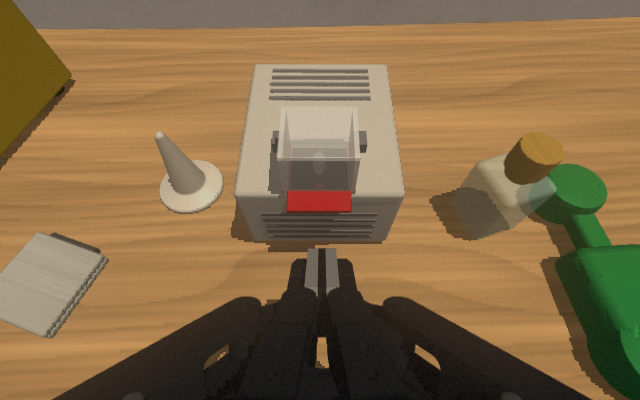

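The wrist view shows the shut fingertips at (322,255), centred below the red lip, which runs from (287,202) to (352,202). The mirror, cone, perfume and stretcher are well clear. I'll measure the lip and fingertip in this view.

Run:
```python
from h import *
from bench import sense
r=np.load("wrist1.npz"); P=cloud(r); I=r["pixels"].astype(int)
Rd=R.from_euler("z",-2,degrees=True); D=Rd.inv().apply((P-np.array([663.7,-106.6,0])).reshape(-1,3)).reshape(P.shape)
red=(I[...,0]>120)&(I[...,1]<60); red[:150]=0; red[230:]=0; red[:,:270]=0; red[:,370:]=0
print("lip dryer-frame",np.percentile(D[red],[2,50,98],axis=0).round(1).tolist())
for u,v in((322,250),(315,252),(330,252),(322,265),(322,280),(300,270),(345,270),(320,290)): print(u,v,D[v,u].round(1))
s=sense(); T=R.from_quat(s["tool_rot"]).inv().apply((P-s["tool_pos"]).reshape(-1,3)).reshape(P.shape)
m=(T[...,2]>90)&(T[...,2]<185)&(abs(T[...,1])<40)&(abs(T[...,0])<40)
for z in range(95,185,10):
    k=T[m&(abs(T[...,2]-z)<5)]
    if len(k): print("tool z",z,len(k),"x",k[:,0].min().round(1),k[:,0].max().round(1),"y",k[:,1].min().round(1),k[:,1].max().round(1))
print("tip z max",T[m][:,2].max())
for u,v in ((280,225),(360,225),(260,215),(380,215)): print("front face",D[v,u].round(1))
```

```text
lip dryer-frame [[nan, nan, nan], [nan, nan, nan], [nan, nan, nan]]
322 250 [-143.5   -1.4  158.6]
315 252 [-145.2    1.8  160.5]
330 252 [-144.7   -5.   159.4]
322 265 [-154.3   -1.4  169.2]
322 280 [-163.    -1.4  177.4]
300 270 [-154.4    8.2  162.8]
345 270 [-154.7  -11.3  163.9]
320 290 [-167.4   -0.7  179.5]
tool z 95 6680 x 2.1 21.3 y -40.0 40.0
tool z 105 6635 x -6.4 20.9 y -40.0 40.0
tool z 115 7276 x -6.5 18.5 y -40.0 40.0
tool z 125 3985 x -9.8 17.4 y -37.1 36.0
tool z 135 1103 x -8.9 17.3 y -22.2 26.9
tool z 145 756 x 9.1 14.9 y -14.5 12.7
tool z 155 695 x 9.1 14.8 y -14.4 12.7
tool z 165 468 x 9.2 14.8 y -14.4 12.6
tool z 175 17 x 13.4 13.9 y -6.7 5.0
tip z max 171.18777776578884
front face [-76.5  35.1  46.2]
front face [-76.1 -34.3  45.8]
front face [-75.6  49.7  63.1]
front face [-74.8 -49.2  62.3]
```

```bash
cat > wp.py <<'E'
from h import *
import sys
from bench import sense
s=sense(); print(s["time"],np.round(s["tool_pos"],1),np.round(s["ft_force"],1))
for a in sys.argv[1:]:
    x,z=map(float,a.split(",")); q=plan((663.7,-106.6),-2,x,z,47,th=12.,cy=-1.0); print(a,q[0],q[1])
E
python3 wp.py -112,86 -84,86
```

```text
2.2 [388.9 -99.7 264. ] [0.  0.7 0.3]
-112,86 [-3.06 -0.14  6.78] [-0.25  0.47  0.01]
-84,86 [-1.13 -0.13  8.81] [-0.25  0.47  0.01]
```

Call:
step_arm(
  steps=[
    [-1,-1,-0.1,2,0,0.4,0],
    [-1,-2,-0.1,4,0,0.4,0],
    [-1,-3,-0.1,6,0,0.4,0],
    [-1,-3.1,-0.1,6.8,0,0.4,0],
    [-1,-2.4,-0.1,7.5,0,0.4,0],
    [-1,-1.8,-0.1,8.1,0,0.4,0],
    [-1,-1.1,-0.1,8.8,0,0.4,0],
    [-1,-1.1,-0.1,8.8,0,0.4,0],
  ],
)

```text
time: 2.87
tool_pos: [448.3, -100.8, 199.8]
tool_rot: [0.915, -0.014, 0.402, 0.006]
ft_force: [-0.7, -0.6, 0.6]
gripper_width: 0.001
gripper_force: 0.1
```

```bash
python3 - <<'E'
from bench import viewer
import cv2
r=viewer.read_camera("wrist"); cv2.imwrite("pics/wrist2.png",r["pixels"][...,::-1])
E
python3 wp.py -84,86 -84,105 -84,119 -74,119 -66,118
```

```text
2.9167 [ 447.3 -100.6  199.4] [-0.2 -0.5 -0.3]
-84,86 [-0.46 -0.06  0.12] [-0.23 -0.38  0.15]
-84,105 [ 0.94 -0.06 -1.17] [-0.23 -0.38  0.15]
-84,119 [ 1.97 -0.06 -2.12] [-0.23 -0.38  0.15]
-74,119 [ 2.65 -0.06 -1.38] [-0.23 -0.38  0.15]
-66,118 [ 3.12 -0.05 -0.73] [-0.23 -0.38  0.15]
```

View pics/wrist2.png

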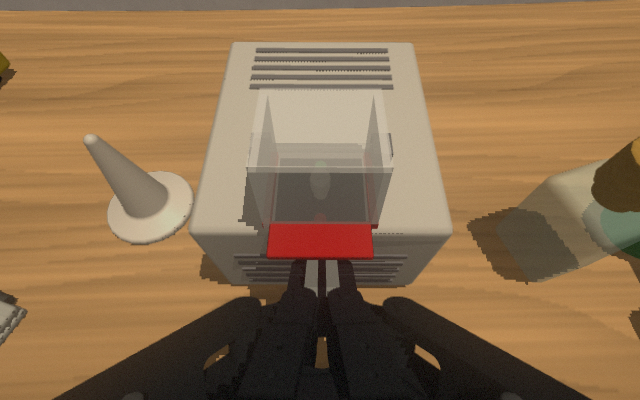

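The fingertips are under the red lip (tips hidden below it at (322,260)) and centred, and the guard is still shut. Next I lift.

Call:
step_arm(
  steps=[
    [-1,0.4,0,-0.35,0,0,0],
    [-1,0.8,0,-0.75,0,0,0],
    [-1,1.2,0,-1.1,0,0,0],
    [-1,1.6,0,-1.5,0,0,0],
    [-1,2.0,0,-1.85,0,0,0],
    [-1,2.4,0,-2.2,0,0,0],
    [-1,2.4,0,-2.2,0,0,0],
    [-1,2.4,0,-2.2,0,0,0],
  ],
)

```text
time: 3.58
tool_pos: [446.5, -100.7, 231.0]
tool_rot: [0.916, -0.014, 0.401, 0.006]
ft_force: [0.1, 1.0, -0.0]
gripper_width: -0.0
gripper_force: 0.1
```

```bash
python3 - <<'E'
from bench import viewer
import cv2,numpy as np
r=viewer.read_camera("wrist"); cv2.imwrite("pics/wrist3.png",r["pixels"][...,::-1]); np.savez("wrist3.npz",**r)
E
python3 wp.py -84,119 -74,119 -66,118 -47,118
```

```text
3.6333 [ 446.4 -100.7  230.7] [-0.   0.5 -0.2]
-84,119 [-0.27 -0.07  0.07] [-0.22 -0.23  0.09]
-74,119 [ 0.4  -0.06  0.81] [-0.22 -0.23  0.09]
-66,118 [ 0.87 -0.06  1.46] [-0.22 -0.23  0.09]
-47,118 [ 2.16 -0.05  2.86] [-0.22 -0.23  0.09]
```

View pics/wrist3.png

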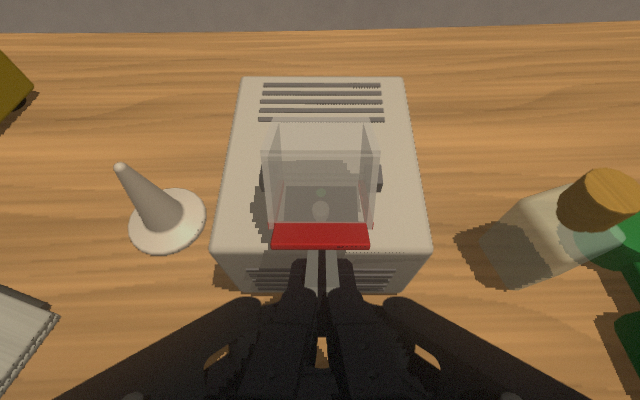

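The guard is up and rides on the fingers (red lip now at (320,236)). The toggle is visible at (320,207), still off and in line with the fingers. Now in to just short of the toggle.

Call:
step_arm(
  steps=[
    [-1,0.1,0,0.2,0,0,0],
    [-1,0.2,0,0.4,0,0,0],
    [-1,0.35,0,0.6,0,0,0],
    [-1,0.45,0,0.85,0,0,0],
    [-1,0.55,0,1.1,0,0,0],
    [-1,0.65,0,1.3,0,0,0],
    [-1,0.65,0,1.3,0,0,0],
    [-1,0.65,0,1.3,0,0,0],
  ],
)

```text
time: 4.3
tool_pos: [460.5, -101.1, 226.5]
tool_rot: [0.916, -0.014, 0.4, 0.005]
ft_force: [0.1, -0.4, 0.9]
gripper_width: -0.002
gripper_force: 0.0
```

```bash
python3 - <<'E'
from bench import viewer
import cv2,numpy as np
r=viewer.read_camera("wrist"); np.savez("wrist4.npz",**r)
s=viewer.read_camera("scene")
a=cv2.resize(r["pixels"][120:320,200:440],None,fx=2.5,fy=2.5); b=cv2.resize(s["pixels"][170:270,240:340],(500,500),interpolation=2)
cv2.imwrite("pics/w4.png",a[...,::-1]);cv2.imwrite("pics/s4.png",b[...,::-1])
E
python3 wp.py -68,117 -55,117 -47,117 -44,117
```

```text
4.4 [ 460.3 -101.1  226.6] [-0.2  1.2 -0.5]
-68,117 [ 0.02 -0.06  0.08] [-0.23 -0.22  0.09]
-55,117 [ 0.9  -0.05  1.04] [-0.23 -0.22  0.09]
-47,117 [ 1.45 -0.05  1.62] [-0.23 -0.22  0.09]
-44,117 [ 1.65 -0.05  1.84] [-0.23 -0.22  0.09]
```

View pics/w4.png

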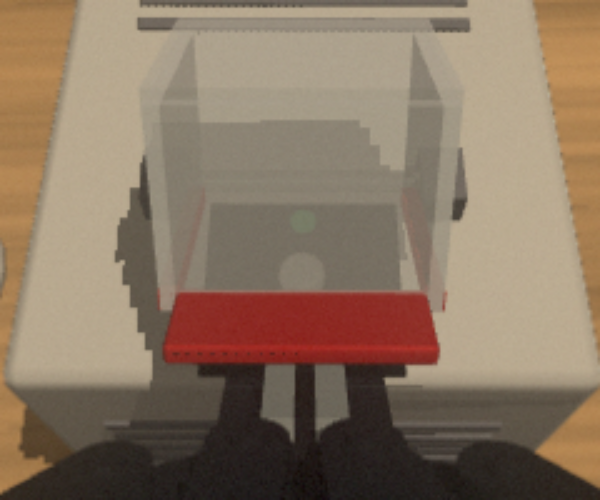

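The guard is clearly raised. The toggle top at crop (302,272) still leans to red with the green dot visible at (302,222), and the fingertips are just behind it under the lip. Push next.

Call:
step_arm(
  steps=[
    [-1,0.2,0,0.25,0,0,0],
    [-1,0.4,0,0.5,0,0,0],
    [-1,0.6,0,0.7,0,0,0],
    [-1,0.8,0,0.95,0,0,0],
    [-1,1.0,0,1.15,0,0,0],
    [-1,1.2,0,1.4,0,0,0],
    [-1,1.4,0,1.6,0,0,0],
    [-1,1.4,0,1.6,0,0,0],
  ],
)

```text
time: 5.07
tool_pos: [481.2, -101.6, 225.8]
tool_rot: [0.917, -0.015, 0.4, 0.006]
ft_force: [-13.3, -0.5, 8.8]
gripper_width: 0.001
gripper_force: 7.9
```

```bash
python3 - <<'E'
from bench import viewer
import cv2,numpy as np
r=viewer.read_camera("wrist"); np.savez("wrist5.npz",**r)
a=cv2.resize(r["pixels"][120:320,200:440],None,fx=2.5,fy=2.5)
cv2.imwrite("pics/w5.png",a[...,::-1])
E
python3 wp.py -47,117 -44,117 -42,117
```

```text
5.1167 [ 481.1 -101.6  225.8] [-11.8   0.    7.9]
-47,117 [ 0.09 -0.04  0.04] [-0.21 -0.13  0.08]
-44,117 [ 0.3  -0.04  0.26] [-0.21 -0.13  0.08]
-42,117 [ 0.43 -0.04  0.41] [-0.21 -0.13  0.08]
```

View pics/w5.png

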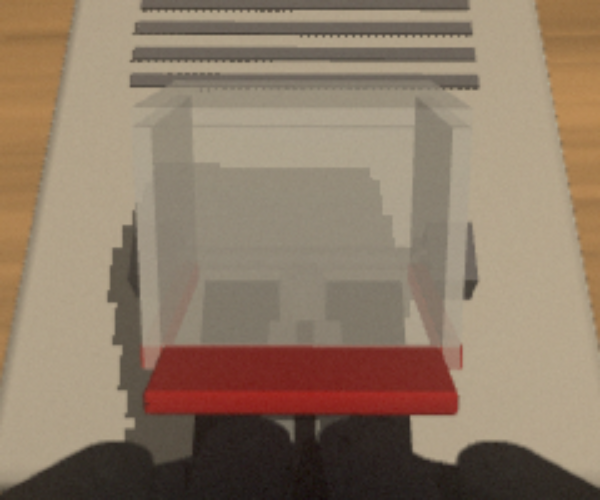

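The push meets 12 N, as at a hard stop. I check where the toggle tip projects and whether the dryer has moved.

Run:
```python
from h import *
Rd=R.from_euler("z",-2,degrees=True)
for n in("wrist4","wrist5"):
    r=np.load(n+".npz"); K=np.array([[r["fx"],0,r["cx"]],[0,r["fy"],r["cy"]],[0,0,1.]],float)
    M=np.linalg.inv(r["cam_to_world"])
    def pr(p):
        w=Rd.apply(p)+[663.7,-106.6,0]; c=M[:3,:3]@w+M[:3,3]
        uv=cv2.projectPoints(c.reshape(1,3),np.zeros(3),np.zeros(3),K,np.array(r["distortion"],float))[0].ravel()
        return ((uv-[200,120])*2.5).round()
    for a in(0,.36,.5,.6,.72): b=a-.36; print(n,"toggle",a,pr([-53+30*np.sin(b),0,95+30*np.cos(b)]))
    print(" green dot",pr([-36,0,95]),"corner top",pr([-75,65,95]),pr([-75,-65,95]),"slots back",pr([75,65,95]))
    P=cloud(r); D=Rd.inv().apply((P-np.array([663.7,-106.6,0])).reshape(-1,3)).reshape(P.shape)
    for u,v in((302,250),(302,275),(302,300),(302,330),(275,320),(330,320),(240,300)): print("  ",u,v,D[int(120+v/2.5),int(200+u/2.5)].round(1))
r=np.load("wrist5.npz"); im=r["pixels"][215:265,280:360]
e=cv2.createCLAHE(4,(2,2)).apply(cv2.cvtColor(im,cv2.COLOR_RGB2GRAY)); 
cv2.imwrite("pics/w5b.png",np.hstack([cv2.resize(cv2.cvtColor(x,cv2.COLOR_GRAY2BGR) if x.ndim==2 else x[...,::-1],(400,250),interpolation=2) for x in(im,e)]))
```

```text
wrist4 toggle 0 [307. 277.]
wrist4 toggle 0.36 [307. 223.]
wrist4 toggle 0.5 [307. 205.]
wrist4 toggle 0.6 [307. 193.]
wrist4 toggle 0.72 [307. 181.]
 green dot [307. 221.] corner top [ -3. 383.] [617. 385.] slots back [  92. -101.]
   302 250 [-63.2   1.2 133.5]
   302 275 [-66.2   1.3 129.5]
   302 300 [-70.3   1.2 127.8]
   302 330 [-77.3   1.2 131.4]
   275 320 [-75.2   5.5 130.6]
   330 320 [-75.6  -3.9 131.5]
   240 300 [-69.9  12.  126.8]
wrist5 toggle 0 [307. 383.]
wrist5 toggle 0.36 [308. 321.]
wrist5 toggle 0.5 [308. 300.]
wrist5 toggle 0.6 [308. 287.]
wrist5 toggle 0.72 [308. 272.]
 green dot [307. 300.] corner top [-25. 484.] [640. 487.] slots back [ 82. -56.]
   302 250 [-48.9   1.3 145. ]
   302 275 [-51.7   1.3 141.6]
   302 300 [-54.8   1.3 138.6]
   302 330 [-59.1   1.2 136.5]
   275 320 [-57.6   5.3 137. ]
   330 320 [-57.4  -3.6 136.7]
   240 300 [-55.4  10.9 139.9]
```

View pics/w5b.png

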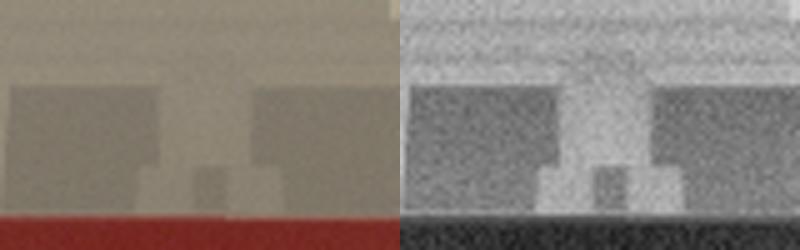

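The light toggle column now runs from the fingertips at (205,165) up to about (205,60), which matches the projection for 0.72 rad. The green dot is covered, and 12 N confirms the stop. Now draw back level.

Call:
step_arm(
  steps=[
    [-1,0,0,0,0,0,0],
    [-1,-0.5,0,-0.6,0,0,0],
    [-1,-1.2,0,-1.3,0,0,0],
    [-1,-2.0,0,-2.2,0,0,0],
    [-1,-2.9,0,-3.1,0,0,0],
    [-1,-4.1,0,-4.4,0,0,0],
    [-1,-5.5,0,-5.9,0,0,0],
    [-1,-6.8,0,-7.3,0,0,0],
  ],
)

```text
time: 5.78
tool_pos: [380.5, -98.4, 225.7]
tool_rot: [0.916, -0.014, 0.401, 0.005]
ft_force: [0.6, -1.6, 0.3]
gripper_width: -0.002
gripper_force: 0.0
```

Call:
step_arm(
  steps=[
    [-1,0,0,-0.5,0,0,0],
    [-1,0,0,-1.5,0,0,0],
    [-1,0,0,-2.5,0,0,0],
    [-1,0,0,-3.5,0,0,0],
    [-1,0,0,-4.5,0,0,0],
    [-1,0,0,-5,0,0,0],
    [-1,0,0,-5,0,0,0],
    [-1,0,0,-5,0,0,0],
  ],
)

```text
time: 6.45
tool_pos: [345.5, -97.7, 259.9]
tool_rot: [0.916, -0.014, 0.401, 0.006]
ft_force: [0.4, 0.0, 0.3]
gripper_width: 0.001
gripper_force: 0.0
```

Run:
```python
from h import *
from bench import viewer,sense
r=viewer.read_camera("wrist"); s=sense(); print(s["time"],s["tool_pos"],s["ft_force"])
Rd=R.from_euler("z",-2,degrees=True); K=np.array([[r["fx"],0,r["cx"]],[0,r["fy"],r["cy"]],[0,0,1.]],float); M=np.linalg.inv(r["cam_to_world"])
def pr(p):
    c=M[:3,:3]@(Rd.apply(p)+[663.7,-106.6,0])+M[:3,3]
    return cv2.projectPoints(c.reshape(1,3),np.zeros(3),np.zeros(3),K,np.array(r["distortion"],float))[0].ravel()
o=pr([-60,0,110]).astype(int); o=[o[0]-80,o[1]-70]; print(o)
for n,p in dict(on=[-42.4,0,123],off=[-63.6,0,123],lipL=[-91,23,97],lipR=[-91,-23,97],boxL=[-75,65,95],boxR=[-75,-65,95],red=[-68,0,95],green=[-36,0,95]).items(): print(n,((pr(p)-o)*5).round())
cv2.imwrite("pics/w6.png",cv2.resize(r["pixels"][max(o[1],0):o[1]+120,o[0]:o[0]+160],None,fx=5,fy=5,interpolation=2)[...,::-1])
t=viewer.read_camera("top"); P=cloud(t); m=(abs(P[...,2]-95)<6); m[:120]=0;m[195:]=0;m[:,:290]=0;m[:,360:]=0; m&=P[...,0]>588
print(cv2.minAreaRect(P[m][:,:2].astype(np.float32)))
```

```text
6.5 [345.60006205 -97.68721221 259.67360638] [-0.03430064 -0.28888206  0.06927286]
[np.int64(241), np.int64(47)]
on [405. 206.]
off [405. 306.]
lipL [253. 565.]
lipR [555. 565.]
boxL [ -6. 491.]
boxR [815. 493.]
red [404. 458.]
green [405. 314.]
((662.9102783203125, -106.43499755859375), (129.4914093017578, 150.7707977294922), 88.048583984375)
```

View pics/w6.png

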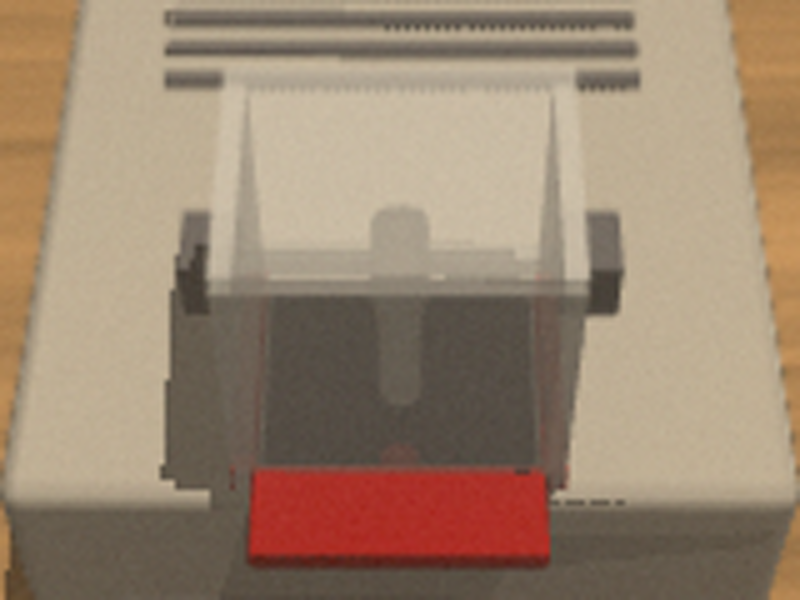

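The guard is shut: the lip's lower edge is at y = 562, against 565 projected. The toggle leans over the green dot with its top at (400,212), against (405,206) projected, and the red dot is uncovered at (400,452). The dehumidifier has moved by less than 1 mm and the arm is clear of everything.

```bash
python3 -c "
from bench import manip; print(manip.job_done())"
```

```text
the job is handed in; nothing more can be done
None
```

The dehumidifier is switched on: in the last camera check the toggle was over the green dot, the guard was shut, and the dehumidifier had moved less than 1 mm with the arm clear of everything; the job is handed in, and no verdict was shown.

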